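# Clear the chip plate into the press-and-turn waste port

## Task

Open the waste port of the chip plate (press its safety cap down and turn it counter-clockwise), stand the cap upright on the desk clear of the plate, then use the scraper block to sweep every metal chip on the plate through the port into the can; the chips are sharp, so do not touch them with the fingers. When all chips are in, stand the scraper block upright on the desk again and close the port with the cap, pressed down and turned clockwise until it is locked under its ledges. Leave the other things on the desk where they are.

Things in the scene. Friction and masses are not known exactly. Their poses are not given: they have to be found in the camera images.
- chip_table: Fixed metal plate on legs with a can under it, 215 mm wide (x), y from -150 to +215 mm. Origin on the desk under it; plate top 110 mm up. Port at x 0, y -85 mm. Rim 10 mm high, 5 mm thick: inner faces at x +/-102 mm for y > 0, end at y +210; fences slant from (+/-105, 0) to (+/-57, -61) mm and close in an octagon 55 mm from the port's centre. Chips start at x +/-60, y +15 to +142 mm.
- port: Round hole in the plate, 100 mm wide, over the fixed can (104 mm deep). Origin: its centre at plate-top level, z up. x axis: direction of the cap's bar when locked (short bar marks on the hole's edge). Entry direction (dot marks): 63.5 deg (1.108 rad) counter-clockwise from above from x; there the cap's lugs pass two gaps between ledges, with 14 deg to spare either way.
- ledge (a point): Point on the hole's axis at the ledges' underside, 21 mm below the plate's top. Two ledges 4 mm thick and 10 mm wide hold the cap's lugs down. Under each, a 6 mm nib keeps a locked lug from turning out until pressed 6.5 mm or more, and an end stop bars over-turning; between them a locked lug has 6 deg of play either way. Free opening 79 mm, 66 mm at the spring ring below.
- spring_ring (a joint): Sprung ring in the hole that pushes the cap up: 0 = cap locked; +0.0065 m or more = pressed far enough to turn; +0.010 m = bottomed; -0.006 m = up, cap off. Spring 700 N/m: pushes 6 N on the locked cap, 12 N when pressed 8 mm.
- safety_cap: Black press-and-turn cap, 0.1 kg, 94 mm wide, 28 mm high, with a grip bar on top: 68 mm long (x axis), 16 mm thick, 28 to 55 mm above the underside. Two lugs 5 mm high at the underside, at +x and -x. Origin: centre of the underside, z up. Locked: origin 26 mm below the plate's top, x axis along the port's x axis (either way round).
- cap_bar (a point): Centre of the cap's grip bar, 41 mm above the cap's underside. Open: press 8 mm, turn 1.108 rad counter-clockwise from above while pressed, let it rise (spring lifts it about 6 mm over locked height), lift out. Close: set in with the bar along the entry direction, press until the cap's origin is 33 to 35.5 mm below the plate's top, turn 1.108 rad clockwise, let it rise.
- scraper_block: Pale wooden scraper block with a dark rubber strip round its sole: foot 64 (x) by 34 (y) by 26 mm high, on top a grip ridge 56 mm long (x), 22 mm thick (y), 26 to 63 mm above the underside. Origin: centre of the underside, z up. Stands on the desk at the left at the start. About 0.16 kg.
- yellow_screwdriver: Bystander: yellow-handled screwdriver lying near the desk's front edge, 154 mm. Origin at its underside centre. Behind it the desk is bare for 160 mm or more between the plate's -y end and a fixed green bench vice.
- pad_pack: Bystander: flat green pack 100 x 58 x 18 mm lying on the desk on the left. Origin at its underside centre.
- brown_tape: Bystander: roll of brown tape, 94 mm wide, 48 mm high, at the back on the right. Origin at its underside centre.
- chip_bar_0: Metal chip (may be absent): flat bar end, 38 x 24 x 10 mm, steel; origin at the centre of its underside.
- chip_bar_1: Metal chip (may be absent): flat bar end, 38 x 24 x 10 mm, steel; origin at the centre of its underside.
- chip_bar_2: Metal chip (may be absent): flat bar end, 38 x 24 x 10 mm, steel; origin at the centre of its underside.
- chip_slug_0: Metal chip (may be absent): round slug, 32 mm diameter, 11 mm thick, steel; origin at the centre of its underside.
- chip_slug_1: Metal chip (may be absent): round slug, 32 mm diameter, 11 mm thick, steel; origin at the centre of its underside.
- chip_slug_2: Metal chip (may be absent): round slug, 32 mm diameter, 11 mm thick, steel; origin at the centre of its underside.
- chip_angle_0: Metal chip (may be absent): end of angle section: 36 mm long (x), foot 26 mm wide and 5 mm thick, with an upright leg 5 mm thick and 18 mm high along the +y edge of the foot, steel; origin at the centre of the foot's underside.
- chip_angle_1: Metal chip (may be absent): end of angle section: 36 mm long (x), foot 26 mm wide and 5 mm thick, with an upright leg 5 mm thick and 18 mm high along the +y edge of the foot, steel; origin at the centre of the foot's underside.

How it is judged:
By the outcome, as a careful person would: the job done as asked, in the order asked, and still so for the second after the job is handed in, with the robot touching nothing.
Of chip_bar_0, chip_bar_1, chip_bar_2, chip_slug_0, chip_slug_1, chip_slug_2, chip_angle_0, chip_angle_1 only 6 to 8 are there at a start; the rules pass over those that are not, and their reading is None.
At some moment in a run one of scraper_block may be knocked a few centimetres aside while the robot is not near it.
Once in a run the grip may slacken for a moment while it holds something.
It also fails if it takes over 208 s, if anything falls off the work surface, if the arm or the gripper's body presses on something with over 40 N, if the wrist force passes 120 N, or if a joint passes its speed limit or range.

## Robot

A 7-joint arm with a two-finger parallel gripper is mounted at the origin on a cart in front of the work surface, level with it; the furniture and walls round the work are solid. World frame = base frame: x ahead of the robot, y to its left, z up, the work surface at z = 0. Lengths are in m, angles in rad, forces in N, time in s.
With the tool pointing down it reaches from about 0.4 to 0.85 m from the base axis. Payload 10.4 kg.
Tool frame: the origin (TCP) lies midway between the tips of the shut fingers; the grasp point (between the pads) lies 19 mm behind it; z points along the fingers, y is the line along which they close (so a half turn about z gives the same grasp; the last joint's range is limited). The gripper opens to 87 mm and grips with 3 to 60 N. Pads are 19 mm wide; open, the fingers measure 117 mm over their backs; the gripper's body (75 mm by 190 mm) begins 51 mm behind the grasp point.
Start: joints at [-1.147, 0.332, -0.065, 1.46, 0.022, 1.35, -0.088], TCP at [0.27, 0.564, 0.223] pointing down, gripper open.
Joint ranges: [-2.6, 2.6], [-0.5, 2.12], [-1.47, 1.34], [0.16, 2.42], [-1.27, 4.41], [0.06, 2.06], [-2.6, 2.6]. Speed limits (rad/s): [2.22, 2.22, 2.79, 2.79, 3.14, 3.14, 3.14].

## Interface

Orientations are given as a unit quaternion [x, y, z, w].
In Python, from bench import r gives the robot as it stands.
- The arm moves only by the tool apply_moves, never from a script. Its argument "steps" is a list of rows, each a list of 7 numbers: the turn, a rotation vector about the tool's x, y, z in rad, then the shift along the tool's x, y, z in mm, then the opening, from -1 (shut) to 1 (fully open). In form: [[ax, ay, az, x, y, z, claw], ...]. A call has 1 to 20 rows; each row is the pose to reach, as a shift and turn from the pose commanded when the call began, along the tool's axes at that moment; what a row does not reach only later rows make up. A row lasts 1/12 s, in which the tool goes at most 41.7 mm and 7.16 degrees, less where a joint would pass 70% of its speed; a pose out of reach is approached as far as the arm can. A call with a gripper value outside its range is refused whole. The fingers move at their own pace and stop on an object; "force" is the grip in N (left out, the last holds). Time passes only in rows, so rows that repeat a pose let the fingers close. It gives the time, the measured TCP pose, the force, the opening and the grip force at its end, in the units of the state.
- r.read_state(): the state, without advancing time (a new reading comes with each control period).
- r.camera(name): name is "scene" or "top"; returns a dict with "pixels" (420x560x3 uint8, red, green, blue), "z_map" (420x560 float32, m along the optical axis (not along the pixel's ray), 0 where there is no reading), "fovy" (degrees; the focal length in pixels is half the picture's height over the tangent of half this angle, whatever the lens; pixels are square), "cx", "cy" (the principal point, pixels), "k1" (the pictures are not rectified: a ray, as slopes to the right and down, at radius r is drawn at 1 + k1 r^2 times it, then the intrinsics apply), "position" and "orientation" of the camera in the world. Camera axes: x right, y down, z forward; pixel columns grow to the right and rows downward; lengths in m; the calibration is good to about 2 mm. A picture is of the moment at which its call begins.
- r.close_job(): hands the job in; it is judged then, once.
The state is a dict: "time": time; "joint_positions": joint angles; "joint_vel": joint speeds; "joint_torque": joint torques, N m; "ee_pos": TCP position; "eef_rot": TCP orientation; "ft_force": force on the tool from outside, world axes, zero at the start; "torque": the same for the moment, N m; "width": finger opening in m; "grip_force": force on a finger pad.
Only numpy, scipy, OpenCV 4.12 (cv2) and the standard library are available. Lean on these libraries where they do the work, as an engineer would, in place of code of your own. Each camera call takes 0.05 s, during which the arm holds its last target. There are 200 camera calls.

## Working session

There is one attempt and no reset: what is moved stays moved. The work goes in short steps, Python scripts to look and compute and a tool call to move; the robot and the scene stay as the last step left them, time stands still between calls to the robot, and variables do not carry over. Pictures are saved under pics/ and viewed, at most 14 in all, crops included, and the job is handed in when it is done.

Besides the shell and the picture viewer there is one more tool, called after ">>>" in YAML: its name, and indented under it one key for each argument. apply_moves: Moves the arm, as the interface text tells. Its arguments: {"type":"object","properties":{"steps":{"type":"array","items":{"type":"array","items":{"type":"number"}}},"force":{"type":"number"}},"required":["steps"]}

```bash
ls; mkdir -p pics
cat > h.py <<'E'
import numpy as np, cv2
from scipy.spatial.transform import Rotation as R
from bench import r
def rays(c,uv):
    uv=np.atleast_2d(np.float64(uv)); f=210/np.tan(np.radians(c['fovy'])/2)
    K=np.array([[f,0,c['cx']],[0,f,c['cy']],[0,0,1.]])
    s=cv2.undistortPoints(uv[:,None],K,np.array([c['k1'],0,0,0,0.]))[:,0]
    return np.c_[s,np.ones(len(s))]
def onplane(c,uv,z):
    d=R.from_quat(c['orientation']).apply(rays(c,uv)); p=np.array(c['position'])
    return p+d*((z-p[2])/d[:,2])[:,None]
def cloud(c):
    v,u=np.mgrid[:420,:560]; s=rays(c,np.c_[u.ravel(),v.ravel()])
    P=np.array(c['position'])+R.from_quat(c['orientation']).apply(s*c['z_map'].reshape(-1,1))
    return P.reshape(420,560,3)
def px(c,P):
    P=np.atleast_2d(np.float64(P)); q=R.from_quat(c['orientation']).inv().apply(P-np.array(c['position']))
    f=210/np.tan(np.radians(c['fovy'])/2); s=q[:,:2]/q[:,2:]
    return s*(1+c['k1']*(s**2).sum(1,keepdims=True))*f+[c['cx'],c['cy']]
def save(c,n,box=None,k=1):
    im=c['pixels'][:,:,::-1]
    if box: im=im[box[1]:box[3],box[0]:box[2]]
    cv2.imwrite('pics/'+n+'.png',cv2.resize(im,None,fx=k,fy=k,interpolation=cv2.INTER_CUBIC))
E
python3 - <<'E'
from h import *
for n in('top','scene'):
    c=r.camera(n); save(c,n+'0',k=1.4); print(n,c['position'],c['orientation'],c['fovy'],c['k1'])
    np.savez(n+'0.npz',**c)
s=r.read_state(); print(s)
E
```

```text
pics
top [0.31158433 0.02431408 1.33256762] [-0.69444629  0.71463141 -0.05014625  0.06731759] 51.85044828262346 0.02336352514749564
scene [ 0.06669102 -0.59145882  0.64218017] [ 0.8511764  -0.25008943  0.1407842  -0.43946992] 57.60049995585868 -0.0019188371676913743
{'time': 0.1, 'joint_positions': array([-1.14664402,  0.33282474, -0.06470377,  1.46081339,  0.02158821,
        1.34989664, -0.08850265]), 'joint_vel': array([-0.00116602, -0.00142844,  0.00119408, -0.00222591,  0.00150189,
        0.00035595,  0.00040729]), 'joint_torque': array([ 7.14471953e-04, -6.24541855e+01,  2.40550964e-02, -3.90721464e+01,
       -6.16070791e-02,  3.66045535e-02,  7.43746295e-05]), 'ee_pos': array([0.26987928, 0.56336594, 0.22184445]), 'eef_rot': array([ 2.21515009e-01,  9.75156763e-01, -6.12419609e-04, -1.17819299e-04]), 'ft_force': array([-0.42517606,  0.41837991, -0.33220619]), 'torque': array([0.02255829, 0.01248904, 0.02061024]), 'grip_force': 0.0, 'width': 0.0865103752558196}
```

View pics/top0.png

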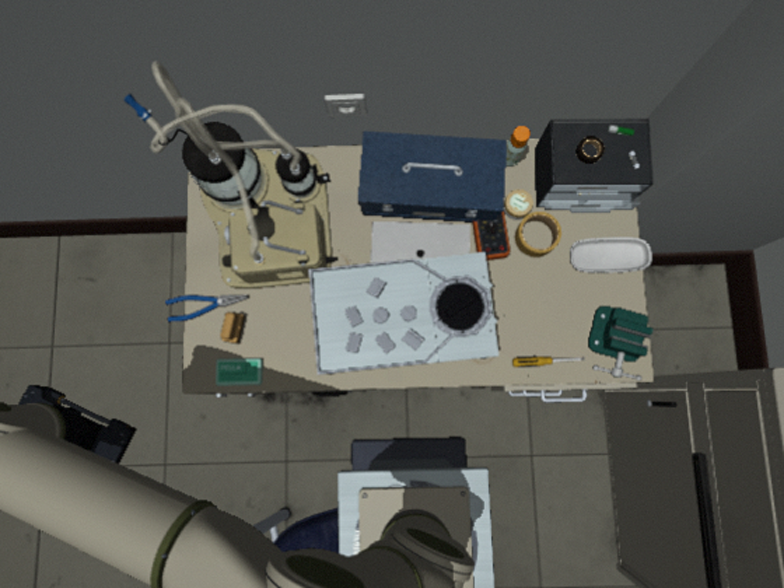

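View pics/scene0.png

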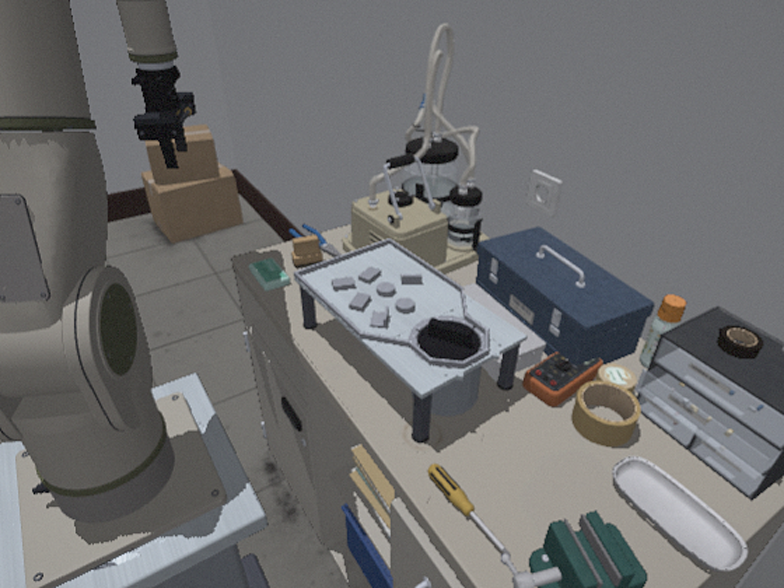

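The top view shows the plate with its port at about (462,304) in the 1.4x picture, seven chips around (345–415, 288–342), the scraper at (232,327), the pad pack at (238,371), the screwdriver at (545,361) and the vice at (620,335). Next I measure the plate, bar and scraper.

Run:
```python
from h import *
for n in('top','scene'):
    c=dict(np.load(n+'0.npz')); P=cloud(c); x,y,z=P[...,0],P[...,1],P[...,2]
    ws=(x>.25)&(x<.75)&(y>-.6)&(y<.6)
    m=(ws&(z>.1)&(z<.128)&(c['pixels'].mean(2)>0)).astype(np.uint8)
    k,l,st,ce=cv2.connectedComponentsWithStats(m); i=1+st[1:,4].argmax()
    q=P[l==i]; rc=cv2.minAreaRect(q[:,:2].astype(np.float32)); print(n,'plate',rc,np.median(q[:,2]),cv2.boxPoints(rc).round(3).tolist())
    pc=np.array(rc[0])
    dark=c['pixels'].max(2)<45
    b=ws&(z>.130)&(z<.145)&dark
    k,l,st,ce=cv2.connectedComponentsWithStats(b.astype(np.uint8)); i=1+st[1:,4].argmax()
    q=P[l==i]; print('bar',cv2.minAreaRect(q[:,:2].astype(np.float32)),len(q),np.median(q[:,2]))
    hsv=cv2.cvtColor(c['pixels'],cv2.COLOR_RGB2HSV)
    s=ws&(y>.2)&(x<.62)&(z>.05)&(z<.075)
    k,l,st,ce=cv2.connectedComponentsWithStats(s.astype(np.uint8))
    for i in range(1,k):
        if st[i,4]>15:
            q=P[l==i]; print('ridge?',cv2.minAreaRect(q[:,:2].astype(np.float32)),len(q),np.median(q[:,2]),hsv[l==i].mean(0).round())
    ch=ws&(z>.116)&(z<.132)&~dark
    k,l,st,ce=cv2.connectedComponentsWithStats(ch.astype(np.uint8))
    for i in range(1,k):
        if 15<st[i,4]<2000: print('chip',P[l==i].mean(0).round(3),st[i,4])
c=dict(np.load('top0.npz')); save(c,'t_port',(215,170,365,275),5.3)
```

```text
top plate ((0.5312530994415283, 0.08818139135837555), (0.34041905403137207, 0.5229272842407227), 4.115235805511475) 0.109757066272409 [[0.34299999475479126, 0.3370000123977661], [0.3799999952316284, -0.1850000023841858], [0.7200000286102295, -0.1599999964237213], [0.6819999814033508, 0.3610000014305115]]
bar ((0.48281192779541016, -0.10585612803697586), (0.016108961775898933, 0.06866422295570374), 30.424924850463867) 141 0.13741078498296355
ridge? ((0.5620062351226807, 0.2809656262397766), (0.004656563047319651, 0.14236293733119965), 3.1210269927978516) 78 0.0636266316439017 [26. 64. 85.]
ridge? ((0.46405884623527527, 0.38612881302833557), (0.023577315732836723, 0.05527469515800476), 76.32728576660156) 145 0.06077738802481325 [ 18. 123. 141.]
chip [ 0.73  -0.561  0.124] 54
chip [ 0.721 -0.069  0.118] 1276
chip [0.748 0.227 0.124] 25
chip [ 0.712 -0.396  0.123] 188
chip [0.729 0.377 0.123] 37
chip [0.663 0.18  0.125] 32
chip [0.496 0.203 0.121] 358
chip [0.576 0.01  0.119] 66
chip [0.572 0.101 0.12 ] 39
chip [ 0.537 -0.105  0.12 ] 79
chip [0.523 0.055 0.124] 33
chip [ 0.489 -0.163  0.
[... 606 characters left out ...]
628811359405518), 30.172977447509766) 237 0.13966084278635393
ridge? ((0.562976598739624, 0.3144461214542389), (0.007065394893288612, 0.07694639265537262), 2.0761094093322754) 79 0.0655348829180451 [ 23.  36. 106.]
ridge? ((0.46575629711151123, 0.3817101716995239), (0.02538873627781868, 0.05542835220694542), 72.4892349243164) 131 0.061946690921082515 [ 24.  77. 123.]
chip [0.732 0.376 0.123] 46
chip [0.499 0.064 0.122] 1438
chip [ 0.72  -0.087  0.121] 1608
chip [0.47  0.109 0.121] 108
chip [0.525 0.057 0.123] 93
chip [0.416 0.109 0.121] 120
chip [0.469 0.054 0.122] 105
chip [0.414 0.046 0.122] 125
chip [ 0.472 -0.002  0.122] 115
chip [ 0.42  -0.01   0.121] 118
chip [ 0.715 -0.403  0.125] 796
```

View pics/t_port.png

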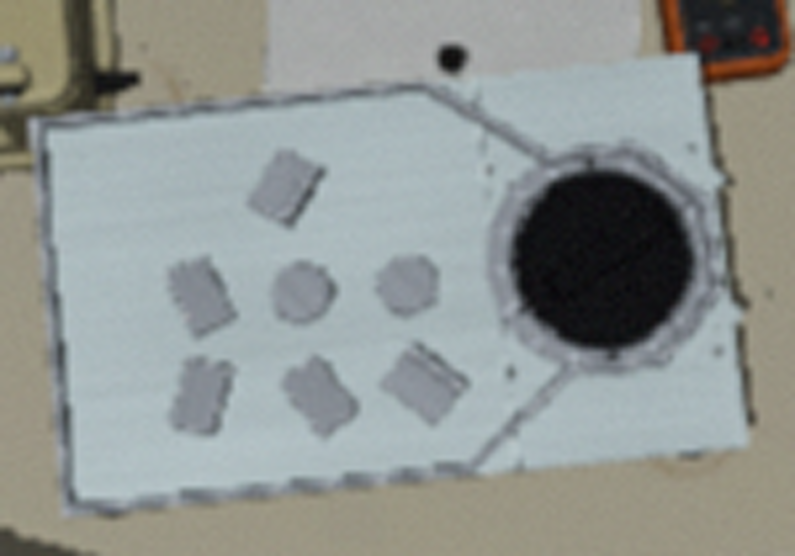

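Run:
```python
from h import *
c=dict(np.load('top0.npz'))
q=np.array([[35,120],[65,515],[748,440],[697,55]])/5.3+[215,170]
W=onplane(c,q,.115)[:,:2]; print(W.round(3).tolist(),np.linalg.norm(W-np.roll(W,1,0),axis=1))
# table y axis: from right edge mid to left edge mid
yv=(W[0]+W[1]-W[2]-W[3]); yaw=np.arctan2(yv[1],yv[0])-np.pi/2; print('yaw deg',np.degrees(yaw))
A=R.from_euler('z',yaw).as_matrix()[:2,:2]
ctr=W.mean(0); o=ctr-A@[0,.0325]; print('origin',o,'port',o+A@[0,-.085])
print('vice/tape/driver px->world', onplane(c,np.array([[590,335],[648,335],[600,308],[512,361],[580,360],[538,232],[238,371]])/1.4,.0)[:,:2].round(3).tolist())
for nm in('top','scene'):
    c=dict(np.load(nm+'0.npz'));P=cloud(c); h=P[(P[...,0]>.3)&(P[...,0]<.65)&(P[...,1]<-.3)&(P[...,2]>.05)]
    print(nm,'vice min x,max y',h[:,0].min(),h[:,1].max())
s=r.read_state(); M=R.from_quat(s['eef_rot']).as_matrix(); print(M.round(3))
C=np.array([[.47,.109],[.525,.057],[.415,.11],[.469,.055],[.414,.048],[.472,-.001],[.422,-.012]])
print('chips table frame',((C-o)@A*1000).round())
```

```text
[[0.566, 0.199], [0.352, 0.184], [0.382, -0.177], [0.59, -0.162]] [0.36123096 0.21395599 0.36243927 0.20908434]
yaw deg 4.269533612033514
origin [ 0.47476086 -0.02154256] port [ 0.48108898 -0.10630667]
vice/tape/driver px->world [[0.425, -0.397], [0.421, -0.521], [0.483, -0.423], [0.373, -0.224], [0.371, -0.371], [0.66, -0.3], [0.368, 0.375]]
top vice min x,max y 0.3000240661949272 -0.31468860881784616
scene vice min x,max y 0.33482066688391005 -0.3015097272909763
[[-0.902  0.432 -0.001]
 [ 0.432  0.902 -0.001]
 [-0.    -0.001 -1.   ]]
chips table frame [[  5. 131.]
 [ 56.  75.]
 [-50. 136.]
 [ -0.  77.]
 [-55.  74.]
 [ -1.  21.]
 [-52.  13.]]
```

```bash
cat >> h.py <<'E'
def plan(*targets):
    "targets: (x,y,z,closing direction deg in world); prints rows relative to the present pose, tool kept vertical"
    s=r.read_state(); p=s['ee_pos']; M=R.from_quat(s['eef_rot']); 
    y0=np.degrees(np.arctan2(*M.as_matrix()[[1,0],1]))
    for t in targets:
        d=(t[3]-y0+90)%180-90
        T=R.from_euler('z',y0+d,degrees=True)*R.from_matrix([[1,0,0],[0,-1,0],[0,0,-1]])
        T=R.from_euler('z',-90,degrees=True)*R.from_matrix(np.eye(3))*1 if 0 else T
        a=np.radians(y0+d); yv=[np.cos(a),np.sin(a),0]; zv=[0,0,-1]; xv=np.cross(yv,zv)
        rv=(M.inv()*R.from_matrix(np.c_[xv,yv,zv])).as_rotvec(); sh=M.inv().apply(np.array(t[:3])-p)*1000
        print(np.r_[rv.round(3),sh.round(1)].tolist(), 'turn',round(d,1))
    print('t',round(s['time'],2),'p',p.round(4),'yaw',round(y0,1),'F',np.round(s['ft_force'],1),'w',round(s['width'],4),'g',round(s['grip_force'],1),'q7',s['joint_positions'][6].round(2))
E
sed -i "/T=R.from_euler/d" h.py
python3 -c "
from h import *
plan((.484,-.106,.20,30.3))"
```

```text
[-0.001, 0.0, 0.595, -482.3, -511.1, 22.5] turn -34.1
t 0.1 p [0.2699 0.5634 0.2218] yaw 64.4 F [-0.4  0.4 -0.3] w 0.0865 g 0.0 q7 -0.09
```

>>> apply_moves:
  steps:
    - [0,0,0.1,-150,-160,0,0.2]
    - [0,0,0.3,-300,-320,0,0.2]
    - [0,0,0.595,-482,-511,22,0.2]
    - [0,0,0.595,-482,-511,22,0.2]
    - [0,0,0.595,-482,-511,22,0.2]
    - [0,0,0.595,-482,-511,22,0.2]
    - [0,0,0.595,-482,-511,22,0.2]
    - [0,0,0.595,-482,-511,22,0.2]
    - [0,0,0.595,-482,-511,22,0.2]
    - [0,0,0.595,-482,-511,22,0.2]
    - [0,0,0.595,-482,-511,22,0.2]
    - [0,0,0.595,-482,-511,22,0.2]
    - [0,0,0.595,-482,-511,22,0.2]
    - [0,0,0.595,-482,-511,22,0.2]
    - [0,0,0.595,-482,-511,22,0.2]
    - [0,0,0.595,-482,-511,22,0.2]
    - [0,0,0.595,-482,-511,22,0.2]
    - [0,0,0.595,-482,-511,22,0.2]
    - [0,0,0.595,-482,-511,22,0.2]
    - [0,0,0.595,-482,-511,22,0.2]

```text
time: 1.77
ee_pos: [0.4837, -0.1048, 0.2002]
eef_rot: [0.498, 0.867, -0.0, -0.0]
ft_force: [-0.2, -0.4, -0.7]
width: 0.0522
grip_force: 0.0
```

```bash
python3 -c "
from h import *
plan((.484,-.106,.116,30.3))"
```

```text
[-0.001, -0.001, 0.0, -1.2, -0.3, 84.2] turn -0.0
t 1.77 p [ 0.4837 -0.1048  0.2002] yaw 30.3 F [-0.2 -0.4 -0.7] w 0.0522 g 0.0 q7 0.69
```

>>> apply_moves:
  steps:
    - [0,0,0,-1,0,30,0.2]
    - [0,0,0,-1,0,60,0.2]
    - [0,0,0,-1,0,75,0.2]
    - [0,0,0,-1,0,84,0.2]
    - [0,0,0,-1,0,84,0.2]
    - [0,0,0,-1,0,84,-1]
    - [0,0,0,-1,0,84,-1]
    - [0,0,0,-1,0,84,-1]
    - [0,0,0,-1,0,84,-1]
    - [0,0,0,-1,0,84,-1]
    - [0,0,0,-1,0,84,-1]
  force: 55

```text
time: 2.68
ee_pos: [0.4846, -0.1063, 0.1169]
eef_rot: [0.498, 0.867, 0.0, 0.0]
ft_force: [-0.3, 0.5, 0.1]
width: 0.02
grip_force: 0.0
```

>>> apply_moves:
  steps:
    - [0,0,0,0,0,0,-1]
    - [0,0,0,0,0,0,-1]
    - [0,0,0,0,0,0,-1]
    - [0,0,0,0,0,0,-1]
    - [0,0,0,0,0,3,-1]
    - [0,0,0,0,0,6,-1]
    - [0,0,0,0,0,8.5,-1]
    - [0,0,0,0,0,8.5,-1]
    - [0,0,0,0,0,8.5,-1]

```text
time: 3.43
ee_pos: [0.4842, -0.1067, 0.1086]
eef_rot: [0.498, 0.867, -0.0, -0.0]
ft_force: [-6.3, -2.0, 10.9]
width: 0.0152
grip_force: 55.0
```

>>> apply_moves:
  steps:
    - [0,0,-0.1,0,0,0,-1]
    - [0,0,-0.2,0,0,0,-1]
    - [0,0,-0.3,0,0,0,-1]
    - [0,0,-0.4,0,0,0,-1]
    - [0,0,-0.5,0,0,0,-1]
    - [0,0,-0.6,0,0,0,-1]
    - [0,0,-0.7,0,0,0,-1]
    - [0,0,-0.8,0,0,0,-1]
    - [0,0,-0.9,0,0,0,-1]
    - [0,0,-1.0,0,0,0,-1]
    - [0,0,-1.108,0,0,0,-1]
    - [0,0,-1.108,0,0,0,-1]
    - [0,0,-1.108,0,0,0,-1]

```text
time: 4.52
ee_pos: [0.4849, -0.1049, 0.1087]
eef_rot: [-0.034, 0.999, 0.001, 0.0]
ft_force: [-3.8, 4.1, 11.0]
width: 0.0156
grip_force: 55.1
```

Now let it rise and check the force before lifting out.

>>> apply_moves:
  steps:
    - [0,0,0,0,0,-5,-1]
    - [0,0,0,0,0,-10,-1]
    - [0,0,0,0,0,-14,-1]
    - [0,0,0,0,0,-18,-1]
    - [0,0,0,0,0,-22,-1]
    - [0,0,0,0,0,-22,-1]

```text
time: 5.02
ee_pos: [0.485, -0.107, 0.1311]
eef_rot: [-0.033, 0.999, -0.0, 0.001]
ft_force: [-0.3, -0.5, -0.9]
width: 0.0156
grip_force: 55.0
```

Run:
```python
from h import *
s=r.read_state();x,y,z=s['ee_pos']
plan((x,y,.25,93.8),(.475,-.28,.25,3.8),(.475,-.28,.036,3.8))
c=r.camera('scene'); save(c,'s1',(240,150,440,330),3)
```

```text
[-0.001, 0.002, -0.001, -0.2, -0.1, -118.9] turn 0.1
[0.001, 0.002, 1.57, 21.1, -172.1, -118.8] turn -89.9
[0.001, 0.002, 1.57, 21.4, -172.0, 95.2] turn -89.9
t 5.02 p [ 0.485  -0.107   0.1311] yaw 93.7 F [-0.3 -0.5 -0.9] w 0.0156 g 55.0 q7 1.83
```

View pics/s1.png

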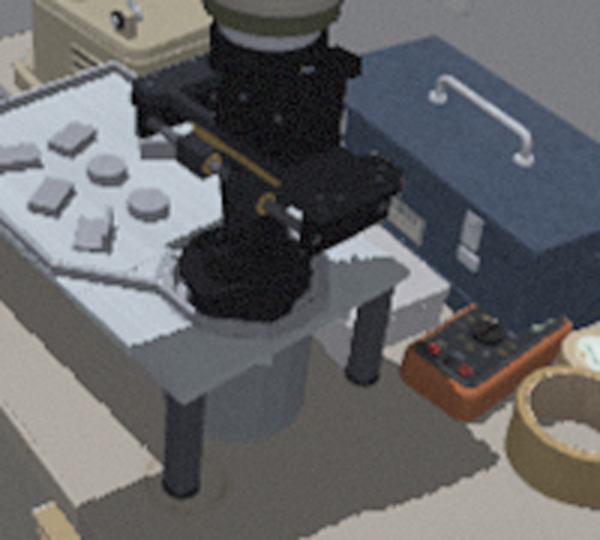

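>>> apply_moves:
  steps:
    - [0,0,0,0,0,-30,-1]
    - [0,0,0,0,0,-60,-1]
    - [0,0,0,0,0,-90,-1]
    - [0,0,0.2,0,-20,-90,-1]
    - [0,0,0.3,5,-50,-90,-1]
    - [0,0,0.4,10,-80,-90,-1]
    - [0,0,0.5,15,-120,-90,-1]
    - [0,0,0.6,20,-157,-90,-1]
    - [0,0,0.7,21,-157,-90,-1]
    - [0,0,0.8,21,-157,-90,-1]
    - [0,0,0.9,21,-157,-90,-1]
    - [0,0,1.0,21,-157,-90,-1]
    - [0,0,1.1,21,-157,-80,-1]
    - [0,0,1.2,21,-157,-60,-1]
    - [0,0,1.3,21,-157,-40,-1]
    - [0,0,1.4,21,-157,-20,-1]
    - [0,0,1.5,21,-157,0,-1]
    - [0,0,1.57,21,-157,30,-1]
    - [0,0,1.57,21,-157,50,-1]
    - [0,0,1.57,21,-157,50,-1]

```text
time: 6.73
ee_pos: [0.4714, -0.2633, 0.0762]
eef_rot: [0.683, 0.73, -0.002, -0.003]
ft_force: [-1.4, 0.5, -1.3]
width: 0.0154
grip_force: 55.0
```

Run:
```python
from h import *
plan((.475,-.265,.036,3.8))
c=r.camera('scene'); save(c,'s2',(280,220,520,400),3)
```

```text
[-0.006, -0.002, 0.001, -2.0, 3.7, 40.2] turn -0.0
t 6.73 p [ 0.4714 -0.2633  0.0762] yaw 3.8 F [-1.4  0.5 -1.3] w 0.0154 g 55.0 q7 0.74
```

View pics/s2.png

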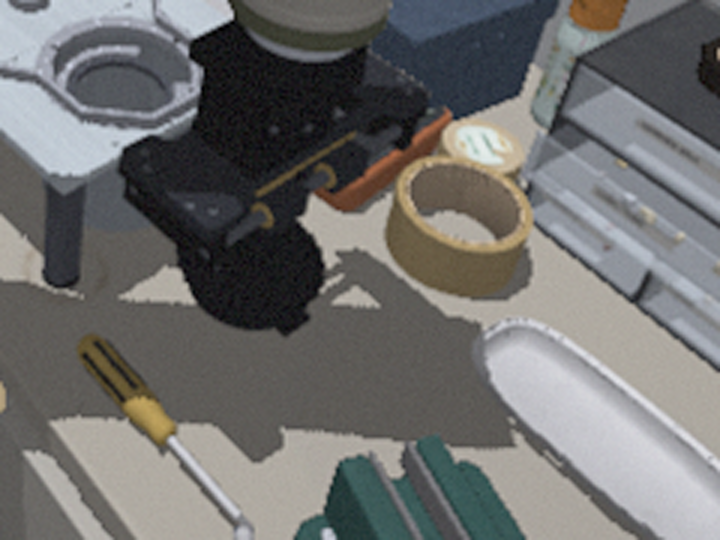

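>>> apply_moves:
  steps:
    - [0.001,0,0,-1,3,15,-1]
    - [0,0,0,-2,3.5,28,-1]
    - [0,0,0,-2,3.5,36,-1]
    - [0,0,0,-2,3.5,40,-1]
    - [0,0,0,-2,3.5,42,-1]
    - [0,0,0,-2,3.5,42,-1]
    - [0,0,0,-2,3.5,42,-1]

```text
time: 7.37
ee_pos: [0.4777, -0.2663, 0.0385]
eef_rot: [0.683, 0.73, 0.0, 0.0]
ft_force: [0.3, 0.9, -1.1]
width: 0.0157
grip_force: 55.0
```

Run:
```python
from h import *
plan((.475,-.265,.036,3.8))
c=r.camera('scene'); P=cloud(c)
m=(c['pixels'].max(2)<50)&(abs(P[...,0]-.475)<.06)&(abs(P[...,1]+.265)<.06)&(P[...,2]<.045)&(P[...,2]>.0)
q=P[m]; print(len(q),q[:,2].max(),q.min(0),q.max(0)); t=q[q[:,2]>.022]; print(np.linalg.lstsq(np.c_[t[:,:2]-[.475,-.265],np.ones(len(t))],t[:,2],rcond=None)[0])
```

```text
[0.001, 0.0, 0.001, 1.5, -2.6, 2.5] turn -0.0
t 7.37 p [ 0.4777 -0.2663  0.0385] yaw 3.8 F [ 0.3  0.9 -1.1] w 0.0157 g 55.0 q7 0.79
815 0.044809676247522634 [ 0.43202695 -0.31209574  0.00092969] [ 0.52401108 -0.2353749   0.04480968]
[0.01612385 0.0092807  0.03594388]
```

>>> apply_moves:
  steps:
    - [0,0,0,0,0,2,-1]
    - [0,0,0,0,0,3.5,-1]
    - [0,0,0,0,0,4.5,-1]
    - [0,0,0,0,0,5.5,-1]
    - [0,0,0,0,0,5.5,-1]

```text
time: 7.83
ee_pos: [0.4775, -0.2661, 0.0329]
eef_rot: [0.683, 0.73, 0.0, -0.0]
ft_force: [-2.9, 1.2, 6.7]
width: 0.0156
grip_force: 55.0
```

>>> apply_moves:
  steps:
    - [0,0,0,0,0,0,0.2]
    - [0,0,0,0,0,0,0.2]
    - [0,0,0,0,0,0,0.2]
    - [0,0,0,0,0,0,0.2]
    - [0,0,0,0,0,0,0.2]
    - [0,0,0,0,0,-10,0.2]
    - [0,0,0,0,0,-30,0.2]
    - [0,0,0,0,0,-60,0.2]
    - [0,0,0,0,0,-100,0.2]
    - [0,0,0,0,0,-140,0.2]
    - [0,0,0,0,0,-180,0.2]
    - [0,0,0,0,0,-210,0.2]
    - [0,0,0,0,0,-220,0.2]

```text
time: 8.92
ee_pos: [0.4786, -0.2674, 0.258]
eef_rot: [0.683, 0.73, 0.002, 0.003]
ft_force: [-0.3, -0.0, -0.1]
width: 0.0521
grip_force: 0.0
```

Run:
```python
from h import *
def ridge(c):
    P=cloud(c); x,y,z=P[...,0],P[...,1],P[...,2]
    s=(x>.3)&(x<.54)&(y>.22)&(y<.6)&(z>.05)&(z<.075)
    k,l,st,ce=cv2.connectedComponentsWithStats(s.astype(np.uint8)); i=1+st[1:,4].argmax()
    q=P[l==i]; return cv2.minAreaRect(q[:,:2].astype(np.float32)),len(q),q[:,2].max()
for n in('top','scene'): print(ridge(r.camera(n)))
c=r.camera('scene');P=cloud(c)
m=(c['pixels'].max(2)<60)&(abs(P[...,0]-.475)<.07)&(abs(P[...,1]+.265)<.07)&(P[...,2]>.048)&(P[...,2]<.07)
q=P[m];print('cap bar',cv2.minAreaRect(q[:,:2].astype(np.float32)),len(q),q[:,2].max())
plan((.465,.384,.2,74))
```

```text
(((0.46384602785110474, 0.38556739687919617), (0.022568583488464355, 0.05533170327544212), 78.38062286376953), 149, np.float64(0.06797883631051227))
(((0.4662277400493622, 0.38131770491600037), (0.025083988904953003, 0.05469680204987526), 83.41011047363281), 134, np.float64(0.06806132951160837))
cap bar ((0.47972413897514343, -0.2649841904640198), (0.017833014950156212, 0.06777126342058182), 4.519839286804199) 282 0.058943156305586775
[0.001, 0.001, -1.225, 649.6, 30.9, 53.1] turn 70.2
t 9.07 p [ 0.4776 -0.2662  0.2531] yaw 3.8 F [ 0.   0.2 -0.6] w 0.0525 g 0.0 q7 0.62
```

>>> apply_moves:
  steps:
    - [0,0,-0.1,40,2,0,0.2]
    - [0,0,-0.3,100,5,0,0.2]
    - [0,0,-0.5,200,10,0,0.2]
    - [0,0,-0.7,300,15,0,0.2]
    - [0,0,-0.9,400,20,0,0.2]
    - [0,0,-1.1,500,25,0,0.2]
    - [0,0,-1.28,600,30,0,0.2]
    - [0,0,-1.28,650,31,53,0.2]
    - [0,0,-1.28,650,31,53,0.2]
    - [0,0,-1.28,650,31,53,0.2]
    - [0,0,-1.28,650,31,53,0.2]
    - [0,0,-1.28,650,31,53,0.2]
    - [0,0,-1.28,650,31,53,0.2]
    - [0,0,-1.28,650,31,53,0.2]
    - [0,0,-1.28,650,31,53,0.2]
    - [0,0,-1.28,650,31,53,0.2]
    - [0,0,-1.28,650,31,53,0.2]
    - [0,0,-1.28,650,31,53,0.2]
    - [0,0,-1.28,650,31,53,0.2]
    - [0,0,-1.28,650,31,53,0.2]

```text
time: 10.73
ee_pos: [0.4654, 0.3827, 0.199]
eef_rot: [0.113, 0.994, -0.001, -0.0]
ft_force: [0.2, 0.4, 1.2]
width: 0.0524
grip_force: 0.0
```

Run:
```python
from h import *
plan((.465,.384,.031,77.5))
c=r.camera('scene'); save(c,'s3',(150,60,350,240),3)
```

```text
[-0.001, -0.0, -0.008, 0.6, 1.3, 168.0] turn 0.4
t 10.73 p [0.4654 0.3827 0.199 ] yaw 77.1 F [0.2 0.4 1.2] w 0.0524 g 0.0 q7 0.65
```

View pics/s3.png

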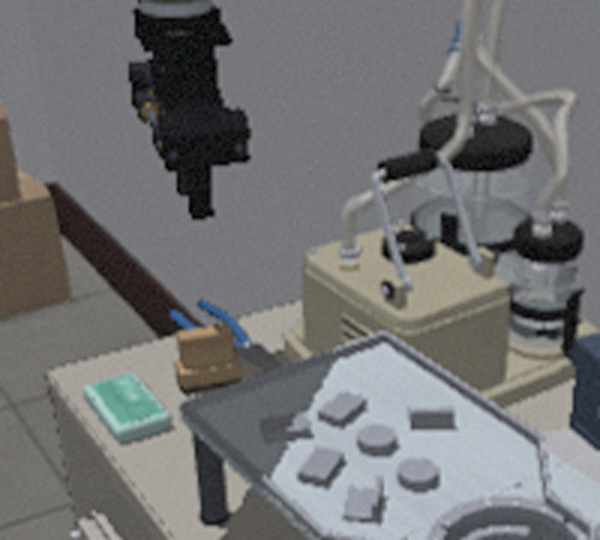

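>>> apply_moves:
  steps:
    - [0,0,0,0,1,40,0.2]
    - [0,0,0,0.5,1,80,0.2]
    - [0,0,0,0.5,1,110,0.2]
    - [0,0,0,0.5,1,135,0.2]
    - [0,0,0,0.5,1,155,0.2]
    - [0,0,0,0.5,1,167,0.2]
    - [0,0,0,0.5,1,167,0.2]
    - [0,0,0,0.5,1,167,-1]
    - [0,0,0,0.5,1,167,-1]
    - [0,0,0,0.5,1,167,-1]
    - [0,0,0,0.5,1,167,-1]
    - [0,0,0,0.5,1,167,-1]
    - [0,0,0,0.5,1,167,-1]
    - [0,0,0,0.5,1,167,-1]
    - [0,0,0,0.5,1,167,-1]
    - [0,0,0,0.5,1,167,-1]
  force: 58

```text
time: 12.12
ee_pos: [0.4649, 0.3858, 0.0331]
eef_rot: [0.112, 0.994, 0.0, 0.0]
ft_force: [-1.5, -0.8, 5.4]
width: 0.0217
grip_force: 57.9
```

Run:
```python
from h import *
s=r.read_state(); plan((*s['ee_pos'][:2],.2,77.5))
def tw(x,y): # table mm -> world
    A=R.from_euler('z',4.27,degrees=True).as_matrix()[:2,:2]; return np.array([.4765,-.0215])+A@[x/1000,y/1000]
print([tw(*p).round(3).tolist() for p in[(0,165),(0,-85)]])
```

```text
[0.001, 0.0, -0.006, -0.0, 0.1, -166.9] turn 0.3
t 12.12 p [0.4649 0.3858 0.0331] yaw 77.2 F [-1.5 -0.8  5.4] w 0.0217 g 57.9 q7 0.69
[[0.464, 0.143], [0.483, -0.106]]
```

```bash
python3 -c "
from h import *
plan((.4649,.3858,.2,77.5),(.466,.150,.2,94),(.466,.150,.146,94))"
```

```text
[0.001, 0.0, -0.006, -0.0, 0.1, -166.9] turn 0.3
[0.001, 0.0, -0.294, -53.5, -229.5, -167.0] turn 16.8
[0.001, 0.0, -0.294, -53.4, -229.6, -113.0] turn 16.8
t 12.12 p [0.4649 0.3858 0.0331] yaw 77.2 F [-1.5 -0.8  5.4] w 0.0217 g 57.9 q7 0.69
```

>>> apply_moves:
  steps:
    - [0,0,0,0,0,-15,-1]
    - [0,0,0,0,0,-45,-1]
    - [0,0,0,0,0,-80,-1]
    - [0,0,0,0,0,-120,-1]
    - [0,0,0,0,0,-165,-1]
    - [0,0,-0.1,-8,-35,-165,-1]
    - [0,0,-0.2,-18,-75,-165,-1]
    - [0,0,-0.294,-27,-115,-165,-1]
    - [0,0,-0.294,-37,-155,-165,-1]
    - [0,0,-0.294,-46,-195,-165,-1]
    - [0,0,-0.294,-53,-229,-165,-1]
    - [0,0,-0.294,-53,-229,-165,-1]
    - [0,0,-0.294,-53,-229,-135,-1]
    - [0,0,-0.294,-53,-229,-120,-1]
    - [0,0,-0.294,-53,-229,-113,-1]
    - [0,0,-0.294,-53,-229,-113,-1]
    - [0,0,-0.294,-53,-229,-113,-1]

```text
time: 13.53
ee_pos: [0.4655, 0.1507, 0.1457]
eef_rot: [-0.035, 0.999, -0.0, -0.0]
ft_force: [0.2, 0.3, -1.5]
width: 0.0215
grip_force: 58.0
```

Run:
```python
from h import *
plan((.466,.150,.144,94),(.4825,-.085,.144,94))
c=r.camera('scene'); save(c,'s4',(180,140,400,290),3)
```

```text
[-0.0, -0.0, 0.0, -0.5, -0.7, 1.7] turn -0.0
[-0.0, -0.0, 0.0, -0.4, -236.3, 1.7] turn -0.0
t 13.53 p [0.4655 0.1507 0.1457] yaw 94.0 F [ 0.2  0.3 -1.5] w 0.0215 g 58.0 q7 1.27
```

View pics/s4.png

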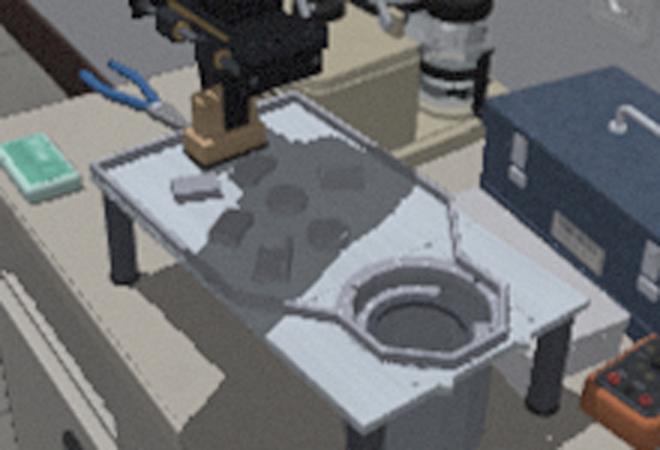

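>>> apply_moves:
  steps:
    - [0,0,0,0,-6,1,-1]
    - [0,0,0,0,-18,1,-1]
    - [0,0,0,0,-30,1,-1]
    - [0,0,0,0,-42,1,-1]
    - [0,0,0,0,-54,1,-1]
    - [0,0,0,0,-66,1,-1]
    - [0,0,0,0,-78,1,-1]
    - [0,0,0,0,-90,1,-1]
    - [0,0,0,0,-102,1,-1]
    - [0,0,0,0,-114,1,-1]
    - [0,0,0,0,-126,1,-1]
    - [0,0,0,0,-138,1,-1]
    - [0,0,0,0,-150,1,-1]
    - [0,0,0,0,-162,1,-1]
    - [0,0,0,0,-174,1,-1]
    - [0,0,0,0,-186,1,-1]
    - [0,0,0,0,-198,1,-1]
    - [0,0,0,0,-210,1,-1]
    - [0,0,0,0,-222,1,-1]
    - [0,0,0,0,-236,1,-1]

```text
time: 15.25
ee_pos: [0.4818, -0.086, 0.1445]
eef_rot: [-0.035, 0.999, 0.0, -0.0]
ft_force: [-0.8, 0.7, -1.3]
width: 0.0217
grip_force: 58.0
```

>>> apply_moves:
  steps:
    - [0,0,0,0,-4,0,-1]
    - [0,0,0,0,-4,0,-1]
    - [0,0,0,0,0,-30,-1]
    - [0,0,0,0,20,-60,-1]
    - [0,0,0,0,60,-60,-1]
    - [0,0,0,0,100,-60,-1]
    - [0,0,0,0,140,-60,-1]
    - [0,0,0,0,180,-60,-1]
    - [0,0,0,0,220,-60,-1]
    - [0,0,0,0,220,-60,-1]

```text
time: 16.08
ee_pos: [0.4645, 0.1438, 0.2043]
eef_rot: [-0.041, 0.999, 0.001, -0.0]
ft_force: [-0.2, 0.5, -1.8]
width: 0.0216
grip_force: 58.0
```

```bash
cat >> h.py <<'E'
PORT=np.array([.4837,-.1062]); YAW=np.radians(4.27); A2=np.array([[np.cos(YAW),-np.sin(YAW)],[np.sin(YAW),np.cos(YAW)]])
O=PORT-A2@[0,-.085]
def chips():
    for n in('scene','top'):
        c=r.camera(n); P=cloud(c); T=(P[...,:2]-O)@A2*1000; h=1000*P[...,2]-(112.5 if n=='scene' else 110)
        tx,ty=T[...,0],T[...,1]
        m=(abs(tx)<97)&(ty<203)&(ty>-40)&(h>4.5)&(h<26)&(abs(tx)<100+np.minimum(ty,0)*.8)
        m&=(c['pixels'].astype(int).std(2)<14)
        k,l,st,ce=cv2.connectedComponentsWithStats(m.astype(np.uint8))
        print(n,[(T[l==i].mean(0).round().astype(int).tolist(),int(st[i,4])) for i in range(1,k) if st[i,4]>14])
    return c
E
python3 - <<'E'
from h import *
chips(); c=r.camera('scene'); save(c,'s5',(180,140,400,290),3); plan()
E
```

```text
scene [([54, 74], 84), ([-52, 131], 115), ([-58, 73], 120), ([-56, 16], 99)]
top [([-55, 13], 53), ([-59, 74], 114)]
t 16.23 p [0.4663 0.1349 0.2044] yaw 94.1 F [-0.6  0.  -1.7] w 0.0217 g 58.0 q7 1.28
```

View pics/s5.png

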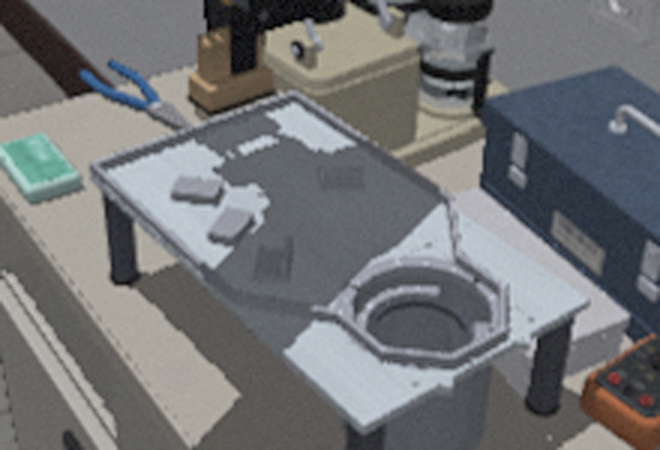

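```bash
cat >> h.py <<'E'
def tp(*pts):
    "table pts (x mm,y mm,TCP z m,closing deg in table frame)"
    plan(*[(*(O+A2@np.array([x,y])/1000),z,a+4.27) for x,y,z,a in pts])
E
python3 -c "
from h import *
tp((58,120,.2,73),(58,120,.1445,73),(0,-68,.1445,73),(0,-68,.2,73),(-55,174,.2,106))"
```

```text
[-0.001, -0.0, 0.294, -57.5, -36.6, 4.4] turn -16.8
[-0.001, -0.0, 0.294, -57.5, -36.6, 59.9] turn -16.8
[-0.001, -0.0, 0.294, -0.0, -224.7, 60.0] turn -16.8
[-0.001, -0.0, 0.294, 0.0, -224.8, 4.5] turn -16.8
[-0.0, -0.0, -0.282, 55.7, 17.1, 4.4] turn 16.2
t 16.23 p [0.4663 0.1349 0.2044] yaw 94.1 F [-0.6  0.  -1.7] w 0.0217 g 58.0 q7 1.28
```

>>> apply_moves:
  steps:
    - [0,0,0.1,-20,-12,4,-1]
    - [0,0,0.2,-40,-24,4,-1]
    - [0,0,0.294,-57,-36,4,-1]
    - [0,0,0.294,-57,-36,4,-1]
    - [0,0,0.294,-57,-36,30,-1]
    - [0,0,0.294,-57,-36,50,-1]
    - [0,0,0.294,-57,-36,60,-1]
    - [0,0,0.294,-57,-36,60,-1]
    - [0,0,0.294,-57,-36,60,-1]

```text
time: 16.98
ee_pos: [0.5259, 0.1019, 0.1447]
eef_rot: [0.112, 0.994, -0.0, -0.0]
ft_force: [-0.2, 0.2, -2.0]
width: 0.0219
grip_force: 58.0
```

>>> apply_moves:
  steps:
    - [0,0,0,0,-6,0,-1]
    - [0,0,0,0,-18,0,-1]
    - [0,0,0,0,-30,0,-1]
    - [0,0,0,0,-42,0,-1]
    - [0,0,0,0,-54,0,-1]
    - [0,0,0,0,-66,0,-1]
    - [0,0,0,0,-78,0,-1]
    - [0,0,0,0,-90,0,-1]
    - [0,0,0,0,-102,0,-1]
    - [0,0,0,0,-114,0,-1]
    - [0,0,0,0,-126,0,-1]
    - [0,0,0,0,-138,0,-1]
    - [0,0,0,0,-150,0,-1]
    - [0,0,0,0,-162,0,-1]
    - [0,0,0,0,-174,0,-1]
    - [0,0,0,0,-186,0,-1]
    - [0,0,0,0,-197,0,-1]
    - [0,0,0,0,-197,0,-1]
    - [0,0,0,0,-197,-25,-1]
    - [0,0,0,0,-197,-60,-1]

```text
time: 18.65
ee_pos: [0.4804, -0.0891, 0.2028]
eef_rot: [0.112, 0.994, -0.001, -0.003]
ft_force: [0.6, 0.8, -0.9]
width: 0.0214
grip_force: 58.0
```

```bash
python3 -c "
from h import *
chips(); tp((-55,174,.205,106),(-55,174,.1445,106),(-56,120,.1445,106),(0,-68,.1445,106))"
```

```text
scene [([-53, 131], 117), ([-58, 72], 123), ([-56, 14], 87)]
top [([-55, 15], 59), ([-54, 133], 113), ([-59, 75], 113)]
[0.0, 0.007, -0.577, 126.1, 214.8, 3.7] turn 33.1
[0.0, 0.007, -0.577, 126.5, 214.7, 64.2] turn 33.1
[0.0, 0.007, -0.577, 111.6, 162.8, 64.2] turn 33.1
[0.0, 0.007, -0.577, 2.9, -0.5, 64.6] turn 33.1
t 18.75 p [ 0.4849 -0.0895  0.2091] yaw 77.2 F [ 0.5  0.1 -2.1] w 0.0215 g 58.0 q7 1.46
```

>>> apply_moves:
  steps:
    - [0,0,-0.1,15,30,0,-1]
    - [0,0,-0.2,35,65,0,-1]
    - [0,0,-0.3,55,100,0,-1]
    - [0,0,-0.4,75,135,0,-1]
    - [0,0,-0.5,100,170,0,-1]
    - [0,0,-0.577,118,200,0,-1]
    - [0,0,-0.577,126,214,0,-1]
    - [0,0,-0.577,126,214,0,-1]
    - [0,0,-0.577,126,214,20,-1]
    - [0,0,-0.577,126,214,40,-1]
    - [0,0,-0.577,126,214,52,-1]
    - [0,0,-0.577,126,214,58,-1]
    - [0,0,-0.577,126,214,58,-1]
    - [0,0,-0.577,126,214,58,-1]

```text
time: 19.92
ee_pos: [0.4072, 0.147, 0.1468]
eef_rot: [-0.175, 0.984, -0.0, 0.0]
ft_force: [0.6, -0.1, -0.6]
width: 0.0214
grip_force: 58.0
```

```bash
python3 -c "
from h import *
tp((-55,174,.1445,106),(-56,120,.1445,106),(0,-68,.1445,106))"
```

```text
[-0.0, 0.0, -0.001, -2.6, 0.1, 2.3] turn 0.1
[-0.0, 0.0, -0.001, 13.2, -51.6, 2.3] turn 0.1
[-0.0, 0.0, -0.001, 11.0, -247.7, 2.3] turn 0.1
t 19.92 p [0.4072 0.147  0.1468] yaw 110.2 F [ 0.6 -0.1 -0.6] w 0.0214 g 58.0 q7 1.46
```

>>> apply_moves:
  steps:
    - [0,0,0,1,-6,2,-1]
    - [0,0,0,4,-18,2,-1]
    - [0,0,0,7,-30,2,-1]
    - [0,0,0,10,-42,2,-1]
    - [0,0,0,13,-54,2,-1]
    - [0,0,0,13,-66,2,-1]
    - [0,0,0,13,-78,2,-1]
    - [0,0,0,13,-90,2,-1]
    - [0,0,0,13,-102,2,-1]
    - [0,0,0,13,-114,2,-1]
    - [0,0,0,13,-126,2,-1]
    - [0,0,0,13,-138,2,-1]
    - [0,0,0,12,-150,2,-1]
    - [0,0,0,12,-162,2,-1]
    - [0,0,0,12,-174,2,-1]
    - [0,0,0,12,-186,2,-1]
    - [0,0,0,12,-198,2,-1]
    - [0,0,0,12,-210,2,-1]
    - [0,0,0,12,-222,2,-1]
    - [0,0,0,11,-234,2,-1]

```text
time: 21.58
ee_pos: [0.4809, -0.0753, 0.1467]
eef_rot: [-0.176, 0.984, 0.001, 0.004]
ft_force: [12.6, 10.5, 0.5]
width: 0.0218
grip_force: 58.0
```

>>> apply_moves:
  steps:
    - [0,0,0,0,-12,0,-1]
    - [0,0,0,0,-14,0,-1]
    - [0,0,0,0,-14,-20,-1]
    - [0,0,0,0,-14,-50,-1]
    - [0,0,0,0,20,-60,-1]
    - [0,0,0,0,60,-60,-1]
    - [0,0,0,0,100,-60,-1]
    - [0,0,0,0,140,-60,-1]
    - [0,0,0,0,140,-60,-1]
    - [0,0,0,0,140,-60,-1]

```text
time: 22.42
ee_pos: [0.4286, 0.0557, 0.2049]
eef_rot: [-0.177, 0.984, 0.0, 0.0]
ft_force: [0.1, -0.5, -1.5]
width: 0.0213
grip_force: 58.0
```

Run:
```python
from h import *
chips(); c=r.camera('scene'); save(c,'s6',(180,140,400,290),3); plan()
```

```text
scene []
top []
t 22.57 p [0.4295 0.0534 0.2047] yaw 110.1 F [ 0.4  0.3 -1.9] w 0.0216 g 58.0 q7 1.65
```

View pics/s6.png

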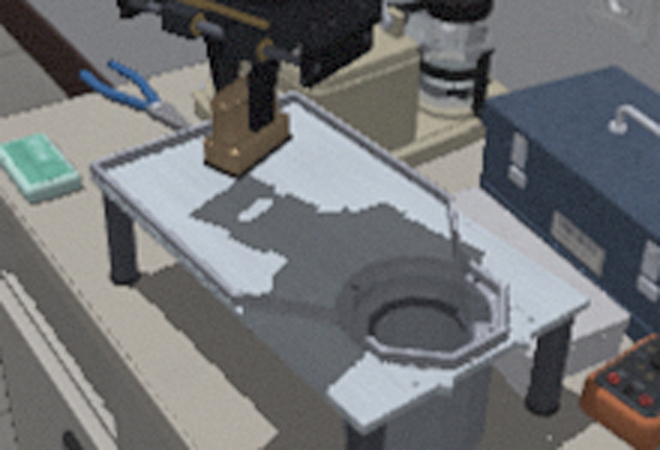

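Run:
```python
from h import *
for n in('scene','top'):
    c=r.camera(n); P=cloud(c); rho=np.hypot(*(np.moveaxis(P[...,:2],-1,0)-PORT[:,None,None])); 
    u,v=px(c,[[*PORT,.1]])[0].astype(int); print(n,u,v)
    m=(rho<.047); q=P[m]; print(np.histogram(q[:,2],bins=[-.02,0,.02,.04,.06,.07,.075,.08,.085,.09,.095,.1,.11,.12,.3]))
    im=c['pixels'][v-32:v+33,u-42:u+43]; a=cv2.resize(im,(510,390),interpolation=cv2.INTER_CUBIC)
    a=cv2.convertScaleAbs(a,alpha=1.8,beta=10)
    cv2.imwrite(f'pics/p_{n}.png',a[:,:,::-1])
a=np.hstack([cv2.imread('pics/p_scene.png'),cv2.imread('pics/p_top.png')]); cv2.imwrite('pics/p.png',cv2.resize(a,(798,305)))
```

```text
scene 319 247
(array([  0,   0,   0,   0,   0,   1,   3,   1,  35, 176,  72,   0,   0,
         0]), array([-0.02 ,  0.   ,  0.02 ,  0.04 ,  0.06 ,  0.07 ,  0.075,  0.08 ,
        0.085,  0.09 ,  0.095,  0.1  ,  0.11 ,  0.12 ,  0.3  ]))
top 328 218
(array([  4, 203, 257,   1,   0,   0,   0,  14, 129, 149,  20,   1,   0,
         0]), array([-0.02 ,  0.   ,  0.02 ,  0.04 ,  0.06 ,  0.07 ,  0.075,  0.08 ,
        0.085,  0.09 ,  0.095,  0.1  ,  0.11 ,  0.12 ,  0.3  ]))
```

View pics/p.png

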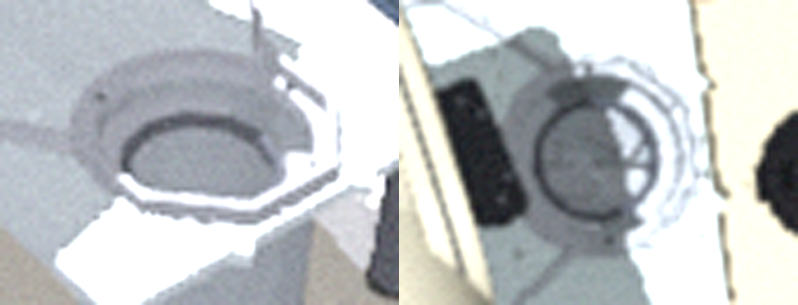

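```bash
python3 -c "
from h import *
plan((.465,.385,.205,77.2),(.465,.385,.040,77.2))"
```

```text
[0.0, 0.0, 0.574, -147.2, 299.0, -0.4] turn -32.9
[0.0, 0.0, 0.574, -147.1, 299.0, 164.6] turn -32.9
t 22.67 p [0.4295 0.0537 0.2046] yaw 110.1 F [ 0.6  0.5 -2.8] w 0.0218 g 58.0 q7 1.65
```

>>> apply_moves:
  steps:
    - [0,0,0.1,-15,30,0,-1]
    - [0,0,0.2,-32,65,0,-1]
    - [0,0,0.3,-50,100,0,-1]
    - [0,0,0.4,-67,135,0,-1]
    - [0,0,0.5,-84,170,0,-1]
    - [0,0,0.574,-100,205,0,-1]
    - [0,0,0.574,-118,240,0,-1]
    - [0,0,0.574,-135,275,0,-1]
    - [0,0,0.574,-147,299,0,-1]
    - [0,0,0.574,-147,299,0,-1]
    - [0,0,0.574,-147,299,40,-1]
    - [0,0,0.574,-147,299,80,-1]
    - [0,0,0.574,-147,299,115,-1]
    - [0,0,0.574,-147,299,140,-1]
    - [0,0,0.574,-147,299,155,-1]
    - [0,0,0.574,-147,299,163,-1]
    - [0,0,0.574,-147,299,166,-1]
    - [0,0,0.574,-147,299,166,-1]

```text
time: 24.17
ee_pos: [0.4642, 0.3862, 0.0385]
eef_rot: [0.111, 0.994, -0.0, 0.0]
ft_force: [0.8, 0.4, -1.8]
width: 0.0216
grip_force: 58.0
```

>>> apply_moves:
  steps:
    - [0,0,0,0,0,2,-1]
    - [0,0,0,0,0,4,-1]
    - [0,0,0,0,0,5,-1]
    - [0,0,0,0,0,5.5,-1]
    - [0,0,0,0,0,5.5,-1]

```text
time: 24.58
ee_pos: [0.4645, 0.3871, 0.0348]
eef_rot: [0.11, 0.994, 0.001, 0.001]
ft_force: [-0.4, -1.8, 7.1]
width: 0.022
grip_force: 58.0
```

>>> apply_moves:
  steps:
    - [0,0,0,0,0,0,0.2]
    - [0,0,0,0,0,0,0.2]
    - [0,0,0,0,0,0,0.2]
    - [0,0,0,0,0,0,0.2]
    - [0,0,0,0,0,0,0.2]
    - [0,0,0,0,0,-10,0.2]
    - [0,0,0,0,0,-30,0.2]
    - [0,0,0,0,0,-60,0.2]
    - [0,0,0,0,0,-100,0.2]
    - [0,0,0,0,0,-140,0.2]
    - [0,0,0,0,0,-180,0.2]
    - [0,0,0,0,0,-210,0.2]
    - [0,0,0,0,0,-210,0.2]

```text
time: 25.67
ee_pos: [0.4657, 0.3882, 0.2514]
eef_rot: [0.11, 0.994, 0.004, 0.003]
ft_force: [-0.5, 0.8, 0.0]
width: 0.0523
grip_force: 0.0
```

Run:
```python
from h import *
plan((.4785,-.265,.245,4))
c=r.camera('scene'); save(c,'s7',(170,130,480,330),2.5);
```

```text
[0.012, -0.001, 1.28, -155.7, -634.5, 1.2] turn -73.3
t 25.67 p [0.4657 0.3882 0.2514] yaw 77.3 F [-0.5  0.8  0. ] w 0.0523 g 0.0 q7 0.62
```

View pics/s7.png

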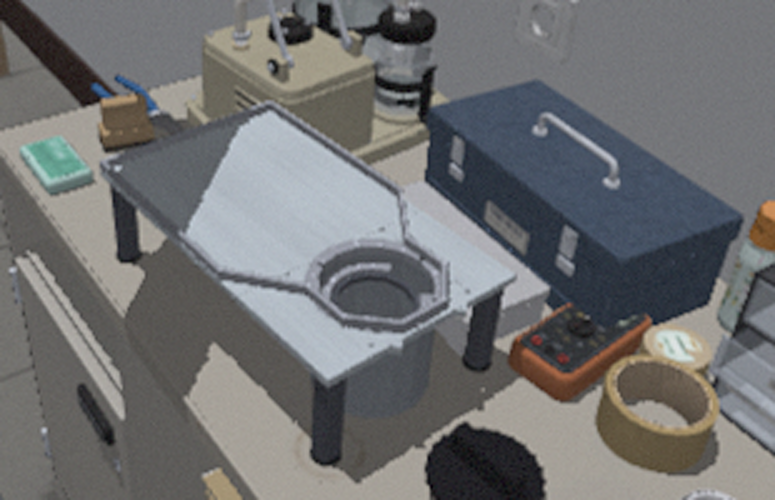

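The plate is clear, the scraper stands upright at (125,122) and the cap is upright on the desk at (485,470). Now the cap.

>>> apply_moves:
  steps:
    - [0,0,0.1,-10,-40,0,0.2]
    - [0,0,0.2,-25,-100,0,0.2]
    - [0,0,0.4,-50,-200,0,0.2]
    - [0,0,0.6,-75,-300,0,0.2]
    - [0,0,0.8,-100,-400,0,0.2]
    - [0,0,1.0,-125,-500,0,0.2]
    - [0,0,1.2,-150,-600,0,0.2]
    - [0,0,1.28,-155,-634,0,0.2]
    - [0,0,1.28,-155,-634,0,0.2]
    - [0,0,1.28,-155,-634,0,0.2]
    - [0,0,1.28,-155,-634,0,0.2]
    - [0,0,1.28,-155,-634,0,0.2]
    - [0,0,1.28,-155,-634,0,0.2]
    - [0,0,1.28,-155,-634,0,0.2]
    - [0,0,1.28,-155,-634,0,0.2]
    - [0,0,1.28,-155,-634,0,0.2]
    - [0,0,1.28,-155,-634,0,0.2]
    - [0,0,1.28,-155,-634,0,0.2]
    - [0,0,1.28,-155,-634,0,0.2]
    - [0,0,1.28,-155,-634,0,0.2]

```text
time: 27.38
ee_pos: [0.4762, -0.2644, 0.2426]
eef_rot: [0.681, 0.732, 0.0, -0.001]
ft_force: [-0.5, 0.4, -1.0]
width: 0.0523
grip_force: 0.0
```

Run:
```python
from h import *
for n in('scene','top'):
    c=r.camera(n);P=cloud(c)
    m=(c['pixels'].max(2)<60)&(abs(P[...,0]-.475)<.07)&(abs(P[...,1]+.265)<.07)&(P[...,2]>.045)&(P[...,2]<.07)
    q=P[m]; print(n,len(q), cv2.minAreaRect(q[:,:2].astype(np.float32)) if len(q)>20 else '')
plan((.4777,-.2658,.033,3.8))
```

```text
scene 315 ((0.4794507324695587, -0.26514288783073425), (0.018486712127923965, 0.06657897680997849), 3.892866611480713)
top 123 ((0.4776248335838318, -0.26360878348350525), (0.016019176691770554, 0.06593357026576996), 5.031863212585449)
[0.0, -0.001, 0.006, -1.5, 1.2, 209.9] turn -0.3
t 27.48 p [ 0.4763 -0.2646  0.2429] yaw 4.1 F [ 0.1 -0.1  0.1] w 0.0523 g 0.0 q7 0.61
```

>>> apply_moves:
  steps:
    - [0,0,0,-1,1,40,0.2]
    - [0,0,0,-1,1,80,0.2]
    - [0,0,0,-1,1,120,0.2]
    - [0,0,0,-1,1,155,0.2]
    - [0,0,0,-1,1,180,0.2]
    - [0,0,0,-1,1,200,0.2]
    - [0,0,0,-1,1,208,0.2]
    - [0,0,0,-1,1,209,0.2]
    - [0,0,0,-1,1,209,0.2]
    - [0,0,0,-1,1,209,-1]
    - [0,0,0,-1,1,209,-1]
    - [0,0,0,-1,1,209,-1]
    - [0,0,0,-1,1,209,-1]
    - [0,0,0,-1,1,209,-1]
    - [0,0,0,-1,1,209,-1]
    - [0,0,0,-1,1,209,-1]
    - [0,0,0,-1,1,209,-1]
    - [0,0,0,-1,1,209,-1]
    - [0,0,0,-1,1,209,-1]
  force: 58

```text
time: 29.07
ee_pos: [0.4772, -0.2669, 0.0342]
eef_rot: [0.682, 0.731, 0.0, 0.0]
ft_force: [0.2, 0.9, 2.8]
width: 0.0157
grip_force: 58.0
```

Run:
```python
from h import *
plan((.4777,-.265,.18,4),(.4843,-.1063,.18,93.8),(.4843,-.1063,.128,93.8))
```

```text
[0.0, -0.0, 0.0, 1.8, 0.7, -145.8] turn -0.0
[0.0, 0.0, -1.567, 159.7, 18.4, -145.8] turn 89.8
[0.0, 0.0, -1.567, 159.7, 18.4, -93.8] turn 89.8
t 29.07 p [ 0.4772 -0.2669  0.0342] yaw 4.0 F [0.2 0.9 2.8] w 0.0157 g 58.0 q7 0.78
```

>>> apply_moves:
  steps:
    - [0,0,0,0,0,-30,-1]
    - [0,0,0,0,0,-70,-1]
    - [0,0,0,0,0,-110,-1]
    - [0,0,0,0,0,-146,-1]
    - [0,0,-0.1,10,2,-160,-1]
    - [0,0,-0.2,25,4,-160,-1]
    - [0,0,-0.3,45,6,-160,-1]
    - [0,0,-0.4,65,8,-160,-1]
    - [0,0,-0.5,85,10,-160,-1]
    - [0,0,-0.6,105,12,-160,-1]
    - [0,0,-0.7,125,14,-160,-1]
    - [0,0,-0.8,145,16,-160,-1]
    - [0,0,-0.9,160,18,-160,-1]
    - [0,0,-1.02,160,18,-160,-1]
    - [0,0,-1.14,160,18,-160,-1]
    - [0,0,-1.26,160,18,-160,-1]
    - [0,0,-1.38,160,18,-160,-1]
    - [0,0,-1.5,160,18,-160,-1]
    - [0,0,-1.567,160,18,-160,-1]
    - [0,0,-1.567,160,18,-160,-1]

```text
time: 30.73
ee_pos: [0.4836, -0.1061, 0.1938]
eef_rot: [-0.035, 0.999, 0.0, -0.0]
ft_force: [-0.4, -0.2, -1.2]
width: 0.0157
grip_force: 58.0
```

Run:
```python
from h import *
plan((.485,-.1065,.146,93.8),(.485,-.1065,.125,93.8))
c=r.camera('scene'); save(c,'s8',(240,150,440,330),3)
```

```text
[0.0, -0.0, 0.003, -1.4, -0.5, 47.8] turn -0.2
[0.0, -0.0, 0.003, -1.4, -0.5, 68.8] turn -0.2
t 30.73 p [ 0.4836 -0.1061  0.1938] yaw 94.0 F [-0.4 -0.2 -1.2] w 0.0157 g 58.0 q7 1.8
```

View pics/s8.png

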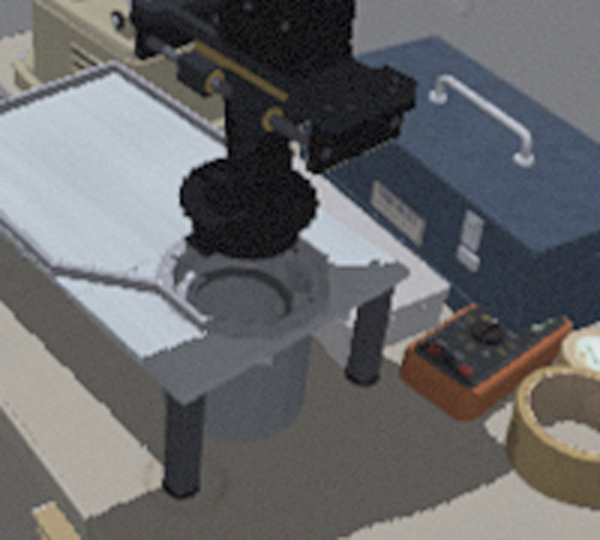

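The cap hangs level over the open port at (245,290). I lower it to the ring.

>>> apply_moves:
  steps:
    - [0,0,0,-1.4,0,20,-1]
    - [0,0,0,-1.4,0,38,-1]
    - [0,0,0,-1.4,-0.5,48,-1]
    - [0,0,0,-1.4,-0.5,54,-1]
    - [0,0,0,-1.4,-0.5,60,-1]
    - [0,0,0,-1.4,-0.5,66,-1]
    - [0,0,0,-1.4,-0.5,69,-1]
    - [0,0,0,-1.4,-0.5,69,-1]

```text
time: 31.45
ee_pos: [0.4852, -0.1064, 0.1247]
eef_rot: [-0.033, 0.999, 0.0, -0.0]
ft_force: [-0.0, 0.9, -0.1]
width: 0.0155
grip_force: 58.0
```

>>> apply_moves:
  steps:
    - [0,0,0,0,0,4,-1]
    - [0,0,0,0,0,8,-1]
    - [0,0,0,0,0,11,-1]
    - [0,0,0,0,0,13,-1]
    - [0,0,0,0,0,15,-1]
    - [0,0,0,0,0,15,-1]
    - [0,0,0,0,0,15,-1]

```text
time: 32.03
ee_pos: [0.4881, -0.1049, 0.1122]
eef_rot: [-0.034, 0.999, 0.001, 0.003]
ft_force: [1.7, 6.5, 9.0]
width: 0.0157
grip_force: 58.0
```

>>> apply_moves:
  steps:
    - [0,0,0,0,0,0,-1]
    - [0,0,0,0,0,0,-1]
    - [0,0,0,0,0,0,-1]

```text
time: 32.28
ee_pos: [0.4881, -0.105, 0.1122]
eef_rot: [-0.034, 0.999, 0.001, 0.003]
ft_force: [2.0, 4.5, 8.9]
width: 0.0157
grip_force: 58.0
```

Run:
```python
from h import *
plan((.485,-.1064,.1095,93.8))
s=r.read_state()
for k in('joint_positions','joint_torque','torque','ft_force'):print(k,np.round(s[k],3))
c=r.camera('scene'); save(c,'s9',k=1.4)
```

```text
[0.002, 0.006, 0.001, 3.2, -1.2, 2.6] turn -0.1
t 32.28 p [ 0.4881 -0.105   0.1122] yaw 93.9 F [2.  4.5 8.9] w 0.0157 g 58.0 q7 1.85
joint_positions [-0.425  0.155  0.596  1.955 -0.103  1.055  1.854]
joint_torque [ 2.9400e+00 -3.2852e+01  6.0810e+00 -2.9531e+01  2.0190e+00  6.2300e-01
  7.0000e-03]
torque [ 1.51  -0.791 -0.039]
ft_force [2.048 4.542 8.892]
```

View pics/s9.png

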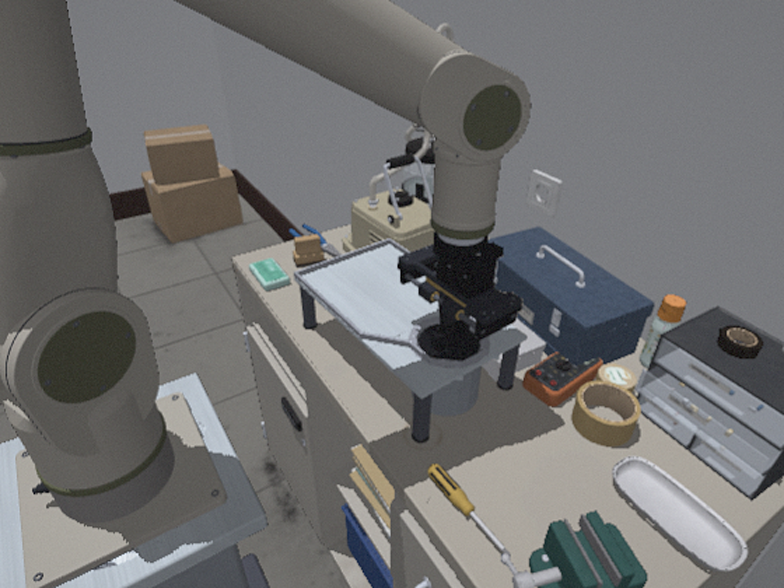

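>>> apply_moves:
  steps:
    - [0,0,0,1,0,1,-1]
    - [0,0,0,2,-0.5,2,-1]
    - [0,0,0,2.5,-1,3,-1]
    - [0,0,0,2.5,-1,3,-1]
    - [0,0,0,2.5,-1,3,-1]

```text
time: 32.75
ee_pos: [0.4876, -0.1051, 0.1107]
eef_rot: [-0.034, 0.999, 0.002, 0.005]
ft_force: [2.0, 10.5, 20.4]
width: 0.0155
grip_force: 58.0
```

>>> apply_moves:
  steps:
    - [0,0,0,-2,1,-3,-1]
    - [0,0,0,-5,2.5,-5,-1]
    - [0,0,0,-5,2.5,-5,-1]
    - [0,0,0,-5,2.5,-5,-1]

```text
time: 33.08
ee_pos: [0.4881, -0.1047, 0.1128]
eef_rot: [-0.033, 0.999, 0.0, 0.0]
ft_force: [-2.3, 0.8, 8.0]
width: 0.0156
grip_force: 58.0
```

>>> apply_moves:
  steps:
    - [0,0,0,0,0,1,-1]
    - [0,0,0,0,0,2.5,-1]
    - [0,0,0,0,0,2.5,-1]
    - [0,0,0,0,0,2.5,-1]

```text
time: 33.42
ee_pos: [0.4883, -0.1048, 0.1111]
eef_rot: [-0.033, 0.999, 0.0, 0.001]
ft_force: [-5.7, 3.1, 16.9]
width: 0.0152
grip_force: 58.0
```

>>> apply_moves:
  steps:
    - [0,0,0,0,0,-10,-1]
    - [0,0,0,0,0,-25,-1]
    - [0,0,0,0,0,-50,-1]
    - [0,0,0,0,0,-80,-1]
    - [0,0,0,0,-30,-90,-1]
    - [0,0,0,0,-70,-90,-1]
    - [0,0,0,0,-110,-90,-1]
    - [0,0,0,0,-150,-90,-1]
    - [0,0,0,0,-180,-90,-1]
    - [0,0,0,0,-180,-90,-1]
    - [0,0,0,0,-180,-90,-1]

```text
time: 34.33
ee_pos: [0.4986, -0.2865, 0.1995]
eef_rot: [-0.031, 1.0, -0.0, -0.001]
ft_force: [-0.4, 0.8, -1.1]
width: 0.0155
grip_force: 58.0
```

Run:
```python
from h import *
plan((.485,-.1064,.2,93.8))
s=r.read_state(); print(s['ee_pos'])
S=[]
for n in('scene','top'):
    c=r.camera(n); P=cloud(c); d=P[...,:2]-PORT; rho=np.hypot(d[...,0],d[...,1])
    m=(rho<.050)&(P[...,2]>.05)&(P[...,2]<.14); q=P[m]; th=np.degrees(np.arctan2(d[m][:,1],d[m][:,0]))
    print(n,'z by sector (30deg) for rho 33-40 and 40-50')
    for a in range(-180,180,30):
        k=(th>=a)&(th<a+30); f=lambda lo,hi:[int(1000*v) for v in np.percentile(q[k&(rho[m]>=lo)&(rho[m]<hi),2],[5,50,95])]+[int((k&(rho[m]>=lo)&(rho[m]<hi)).sum())] if (k&(rho[m]>=lo)&(rho[m]<hi)).sum()>2 else None
        print(a,f(.0,.033),f(.033,.040),f(.040,.050))
    if n=='scene':
        t=s['ee_pos']; z0=t[2]
        m=(c['pixels'].max(2)<60)&(abs(P[...,0]-t[0])<.07)&(abs(P[...,1]-t[1])<.07)&(P[...,2]<z0+.0)&(P[...,2]>z0-.05)
        q=P[m]; print('cap',len(q),q.min(0),q.max(0)); k=q[q[:,2]>z0-.012]; print(np.linalg.lstsq(np.c_[k[:,:2]-t[:2],np.ones(len(k))],k[:,2],rcond=None)[0])
    u,v=px(c,[[*PORT,.1]])[0].astype(int); im=c['pixels'][v-28:v+29,u-38:u+39]; S.append(cv2.convertScaleAbs(cv2.resize(im,(399,300),interpolation=cv2.INTER_CUBIC),alpha=1.5))
cv2.imwrite('pics/last.png',np.hstack(S)[:,:,::-1])
```

```text
[-0.001, -0.001, -0.004, 2.4, 180.6, -0.7] turn 0.2
t 34.33 p [ 0.4986 -0.2865  0.1995] yaw 93.6 F [-0.4  0.8 -1.1] w 0.0155 g 58.0 q7 2.24
[ 0.49858036 -0.28649163  0.19945376]
scene z by sector (30deg) for rho 33-40 and 40-50
-180 None None None
-150 None None None
-120 None None None
-90 None None None
-60 None [91, 92, 93, 14] [92, 94, 97, 17]
-30 None [89, 92, 93, 17] [92, 95, 96, 9]
0 None [87, 90, 93, 27] [92, 92, 99, 3]
30 None [87, 90, 93, 23] [85, 94, 96, 36]
60 None [87, 91, 93, 29] [72, 95, 96, 40]
90 None [88, 91, 93, 22] [91, 95, 96, 36]
120 None [89, 92, 95, 17] [94, 95, 110, 28]
150 None [91, 92, 92, 3] None
cap 1326 [ 0.44772827 -0.33471811  0.16762944] [ 0.54309455 -0.24205318  0.19943031]
[-0.02874462  0.00893092  0.19664438]
top z by sector (30deg) for rho 33-40 and 40-50
-180 None [86, 90, 93, 12] None
-150 None [83, 88, 91, 14] [87, 92, 96, 27]
-120 None [86, 90, 93, 12] [88, 92, 107, 30]
-90 [85, 88, 92, 3] [84, 89, 95, 14] [89, 93, 108, 36]
-60 None [84, 89, 96, 16] [88, 93, 111, 40]
-30 [85, 89, 90, 5] [84, 88, 90, 9] [58, 91, 111, 28]
0 None [84, 87, 91, 12] [53, 75, 103, 15]
30 None [86, 90, 93, 10] [89, 91, 102, 23]
60 None [85, 88, 90, 14] [87, 91, 95, 29]
90 None [84, 86, 91, 12] [88, 91, 96, 24]
120 None [83, 88, 91, 13] [90, 92, 95, 25]
150 None [85, 88, 92, 13] None
```

View pics/last.png

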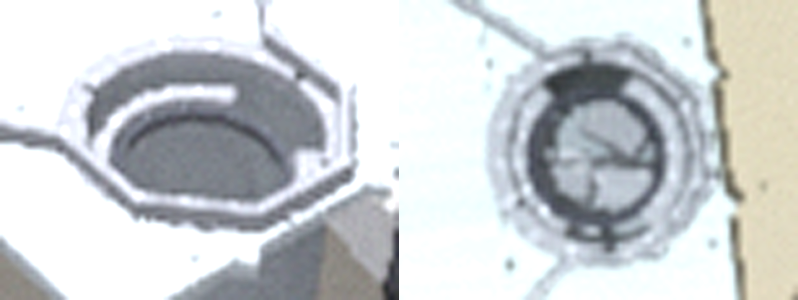

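```bash
python3 -c "
from h import *
plan((.487,-.1058,.2,93.8),(.487,-.1058,.122,93.8))"
```

```text
[0.001, -0.001, 0.0, 0.7, 178.3, -0.5] turn -0.0
[0.001, -0.001, 0.0, 0.7, 178.2, 77.5] turn -0.0
t 34.43 p [ 0.4996 -0.2836  0.1994] yaw 93.8 F [ 0.1  0.8 -1.1] w 0.0156 g 58.0 q7 2.24
```

>>> apply_moves:
  steps:
    - [0,0,0,0,30,0,-1]
    - [0,0,0,0,70,0,-1]
    - [0,0,0,0,110,0,-1]
    - [0,0,0,0,145,0,-1]
    - [0,0,0,0,170,0,-1]
    - [0,0,0,0.5,178,0,-1]
    - [0,0,0,0.5,178,20,-1]
    - [0,0,0,0.5,178,40,-1]
    - [0,0,0,0.5,178,40,-1]
    - [0,0,0,0.5,178,40,-1]

```text
time: 35.27
ee_pos: [0.4867, -0.1064, 0.1594]
eef_rot: [-0.033, 0.999, 0.0, -0.001]
ft_force: [0.3, 0.7, -0.1]
width: 0.0156
grip_force: 58.0
```

```bash
python3 -c "
from h import *
plan((.487,-.1058,.125,93.8))"
```

```text
[0.0, -0.002, 0.001, -0.4, 0.5, 34.4] turn -0.0
t 35.27 p [ 0.4867 -0.1064  0.1594] yaw 93.8 F [ 0.3  0.7 -0.1] w 0.0156 g 58.0 q7 1.82
```

Lower onto the ring, release, sink a little and regrip deeper.

>>> apply_moves:
  steps:
    - [0,0,0,0,0.5,10,-1]
    - [0,0,0,0,0.5,20,-1]
    - [0,0,0,0,0.5,28,-1]
    - [0,0,0,0,0.5,33,-1]
    - [0,0,0,0,0.5,36,-1]
    - [0,0,0,0,0.5,36,-1]
    - [0,0,0,0,0.5,36,0.2]
    - [0,0,0,0,0.5,36,0.2]
    - [0,0,0,0,0.5,36,0.2]
    - [0,0,0,0,0.5,36,0.2]
    - [0,0,0,0,0.5,36,0.2]

```text
time: 36.18
ee_pos: [0.4873, -0.1063, 0.1237]
eef_rot: [-0.033, 0.999, 0.0, 0.0]
ft_force: [-1.3, -0.2, -0.7]
width: 0.0411
grip_force: 0.0
```

Run:
```python
from h import *
c=r.camera('scene'); P=cloud(c); d=P[...,:2]-PORT
m=(c['pixels'].max(2)<60)&(np.hypot(d[...,0],d[...,1])<.055)&(P[...,2]>.1)&(P[...,2]<.155)
q=P[m]; print(np.histogram(q[:,2],bins=np.arange(.1,.156,.005)), q.min(0),q.max(0))
k=q[(q[:,2]<.126)&(q[:,2]>.112)]; print('top fit',np.linalg.lstsq(np.c_[k[:,:2]-PORT,np.ones(len(k))],k[:,2],rcond=None)[0],k.min(0),k.max(0))
plan((.484,-.106,.1200,93.8))
```

```text
(array([  9,   0,  18, 277, 313,  53,  62,  75,  80, 143,  33]), array([0.1  , 0.105, 0.11 , 0.115, 0.12 , 0.125, 0.13 , 0.135, 0.14 ,
       0.145, 0.15 , 0.155])) [ 0.4323539  -0.16105462  0.10100297] [ 0.53798532 -0.06189845  0.15485789]
top fit [0.01357443 0.01699359 0.12032109] [ 0.4323539  -0.16105462  0.11257393] [ 0.53798532 -0.06189845  0.12583224]
[0.0, 0.0, -0.0, 3.3, 0.5, 3.7] turn 0.0
t 36.23 p [ 0.4873 -0.1063  0.1237] yaw 93.8 F [-0.8  0.8 -0.3] w 0.045 g 0.0 q7 1.85
```

>>> apply_moves:
  steps:
    - [0,0,0,3,0.5,0,0.2]
    - [0,0,0,3,0.5,2,0.2]
    - [0,0,0,3,0.5,3,0.2]
    - [0,0,0,3,0.5,3,0.2]
    - [0,0,0,3,0.5,3,-1]
    - [0,0,0,3,0.5,3,-1]
    - [0,0,0,3,0.5,3,-1]
    - [0,0,0,3,0.5,3,-1]
    - [0,0,0,3,0.5,3,-1]
    - [0,0,0,3,0.5,3,-1]
    - [0,0,0,3,0.5,3,-1]
    - [0,0,0,3,0.5,3,-1]
    - [0,0,0,3,0.5,3,-1]
    - [0,0,0,3,0.5,3,-1]
  force: 58

```text
time: 37.4
ee_pos: [0.4842, -0.106, 0.1205]
eef_rot: [-0.033, 0.999, 0.0, 0.0]
ft_force: [0.7, 0.1, 0.6]
width: 0.0155
grip_force: 58.0
```

>>> apply_moves:
  steps:
    - [0,0,0,0,0,3,-1]
    - [0,0,0,0,0,6,-1]
    - [0,0,0,0,0,9,-1]
    - [0,0,0,0,0,11,-1]
    - [0,0,0,0,0,12,-1]
    - [0,0,0,0,0,12,-1]
    - [0,0,0,0,0,12,-1]

```text
time: 37.98
ee_pos: [0.4856, -0.1049, 0.11]
eef_rot: [-0.033, 0.999, 0.001, 0.001]
ft_force: [-3.1, 4.1, 15.2]
width: 0.0159
grip_force: 57.9
```

>>> apply_moves:
  steps:
    - [0,0,0,1,0,1,-1]
    - [0,0,0,1,0,2,-1]
    - [0,0,0.04,1,0,2.5,-1]
    - [0,0,-0.04,1,0,2.5,-1]
    - [0,0,0.04,1,0,2.5,-1]
    - [0,0,0,1,0,2.5,-1]
    - [0,0,0,1,0,2.5,-1]

```text
time: 38.57
ee_pos: [0.4853, -0.105, 0.1075]
eef_rot: [-0.034, 0.999, 0.001, 0.002]
ft_force: [2.4, 3.9, 8.8]
width: 0.0153
grip_force: 58.0
```

>>> apply_moves:
  steps:
    - [0,0,0.04,0,0,1,-1]
    - [0,0,-0.04,0,0,1.5,-1]
    - [0,0,0.04,0,0,2,-1]
    - [0,0,-0.04,0,0,2,-1]
    - [0,0,0,0,0,2,-1]
    - [0,0,0,0,0,2,-1]

```text
time: 39.07
ee_pos: [0.4853, -0.1049, 0.1055]
eef_rot: [-0.033, 0.999, 0.001, 0.002]
ft_force: [1.7, 3.3, 11.4]
width: 0.0156
grip_force: 58.0
```

>>> apply_moves:
  steps:
    - [0,0,0.1,0,0,0,-1]
    - [0,0,0.2,0,0,0,-1]
    - [0,0,0.3,0,0,0,-1]
    - [0,0,0.4,0,0,0,-1]
    - [0,0,0.5,0,0,0,-1]
    - [0,0,0.6,0,0,0,-1]
    - [0,0,0.7,0,0,0,-1]
    - [0,0,0.8,0,0,0,-1]
    - [0,0,0.9,0,0,0,-1]
    - [0,0,1.0,0,0,0,-1]
    - [0,0,1.108,0,0,0,-1]
    - [0,0,1.108,0,0,0,-1]
    - [0,0,1.108,0,0,0,-1]

```text
time: 40.15
ee_pos: [0.4843, -0.1074, 0.1052]
eef_rot: [0.499, 0.867, 0.0, 0.001]
ft_force: [-2.1, -4.0, 10.9]
width: 0.0154
grip_force: 58.1
```

```bash
python3 -c "
from h import *
plan((.484,-.106,.113,30.3)); print(r.read_state()['torque'])"
```

```text
[0.002, 0.002, -0.002, 1.3, 0.5, -7.8] turn 0.1
t 40.15 p [ 0.4843 -0.1074  0.1052] yaw 30.2 F [-2.1 -4.  10.9] w 0.0154 g 58.1 q7 0.78
[-1.01575044  0.28977531 -0.58339618]
```

>>> apply_moves:
  steps:
    - [0,0,0,0,0,-2,-1]
    - [0,0,0,0,0,-4,-1]
    - [0,0,0,0,0,-6,-1]
    - [0,0,0,0,0,-8,-1]
    - [0,0,0,0,0,-10,-1]
    - [0,0,0,0,0,-10,-1]

```text
time: 40.65
ee_pos: [0.484, -0.1073, 0.1144]
eef_rot: [0.498, 0.867, -0.0, 0.001]
ft_force: [2.8, -4.8, -0.7]
width: 0.0162
grip_force: 58.0
```

>>> apply_moves:
  steps:
    - [0,0,0,0,0,-1.5,-1]
    - [0,0,0,0,0,-3,-1]
    - [0,0,0,0,0,-3,-1]

```text
time: 40.9
ee_pos: [0.4837, -0.1073, 0.1147]
eef_rot: [0.498, 0.867, -0.001, 0.002]
ft_force: [19.2, -8.7, -39.3]
width: 0.016
grip_force: 58.0
```

Held firmly: locked. Relax, release and check.

>>> apply_moves:
  steps:
    - [0,0,0,0,0,3,-1]
    - [0,0,0,0,0,3,-1]
    - [0,0,0,0,0,3,0.2]
    - [0,0,0,0,0,3,0.2]
    - [0,0,0,0,0,3,0.2]
    - [0,0,0,0,0,3,0.2]
    - [0,0,0,0,0,3,0.2]
    - [0,0,0,0,0,3,0.2]
    - [0,0,0,0,0,-10,0.2]
    - [0,0,0,0,0,-30,0.2]
    - [0,0,0,0,0,-70,0.2]
    - [0,0,0,0,0,-110,0.2]
    - [0,0,0,0,0,-150,0.2]
    - [0,0,0,0,0,-180,0.2]
    - [0,0,0,0,0,-180,0.2]

```text
time: 42.15
ee_pos: [0.4854, -0.1065, 0.303]
eef_rot: [0.498, 0.867, 0.003, 0.003]
ft_force: [0.1, -0.0, -1.0]
width: 0.0515
grip_force: 0.0
```

>>> apply_moves:
  steps:
    - [0,0,0,0,0,-10,0.2]
    - [0,0,0,0,40,-10,0.2]
    - [0,0,0,0,80,-10,0.2]
    - [0,0,0,0,120,-10,0.2]
    - [0,0,0,0,150,-10,0.2]
    - [0,0,0,0,150,-10,0.2]
    - [0,0,0,0,150,-10,0.2]

```text
time: 42.73
ee_pos: [0.6131, -0.0291, 0.3049]
eef_rot: [0.497, 0.868, -0.002, -0.001]
ft_force: [-0.8, -0.3, 0.0]
width: 0.0527
grip_force: 0.0
```

Run:
```python
from h import *
plan()
for n in('scene','top'):
    c=r.camera(n); P=cloud(c); x,y,z=P[...,0],P[...,1],P[...,2]
    m=(c['pixels'].max(2)<60)&(np.hypot(x-PORT[0],y-PORT[1])<.05)&(z>.125)&(z<.16)
    q=P[m]; print(n,'bar',cv2.minAreaRect(q[:,:2].astype(np.float32)) if len(q)>10 else None,len(q),np.percentile(q[:,2],[50,90]) if len(q) else '')
    s=(x>.3)&(x<.54)&(y>.22)&(y<.6)&(z>.05)&(z<.075)
    k,l,st,ce=cv2.connectedComponentsWithStats(s.astype(np.uint8))
    if k>1: i=1+st[1:,4].argmax(); q=P[l==i]; print('scraper ridge',cv2.minAreaRect(q[:,:2].astype(np.float32)),np.median(q[:,2]))
chips()
```

```text
t 42.73 p [ 0.6131 -0.0291  0.3049] yaw 30.4 F [-0.8 -0.3  0. ] w 0.0527 g 0.0 q7 0.67
scene bar ((0.48498111963272095, -0.10640192031860352), (0.017915740609169006, 0.06656558811664581), 29.49050521850586) 297 [0.13762509 0.14090015]
scraper ridge ((0.4450998902320862, 0.36594992876052856), (0.025129064917564392, 0.05453212186694145), 70.1262435913086) 0.06195986665398001
top bar ((0.4905538558959961, -0.11858286708593369), (0.016276434063911438, 0.035486359149217606), 30.40585708618164) 70 [0.13656171 0.14098661]
scraper ridge ((0.4437819719314575, 0.3695065379142761), (0.022624367848038673, 0.05545176938176155), 76.43840789794922) 0.06104730175213824
scene []
top []
```

```bash
python3 -c "
from bench import r
print(r.close_job())"
```

```text
the job is handed in; nothing more can be done
None
```

Job handed in at about 43 s: all seven chips are swept into the can, the scraper stands upright on the desk (nudged about 2 cm after I set it down), and the cap is locked in the port, held firm against an upward pull of about 39 N.

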